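# Raise the focus of a bench microscope four clicks and hold it

## Robot

A 6-joint arm with a two-finger parallel gripper is mounted at the origin on the work surface. World frame = base frame: x ahead of the robot, y to its left, z up, the work surface at z = 0. Lengths are in mm, angles in rad, forces in N, time in s.
With the tool pointing down it reaches from about 350 to 775 mm from the base axis. Payload 7.3 kg.
Tool frame: the origin (TCP) lies at the very end of the fingers, on their centre line; the grasp point (between the pads) lies 19 mm behind it; z points along the fingers, y is the line along which they close (so a half turn about z gives the same grasp; the last joint's range is limited). The gripper opens to 92 mm and grips with 3 to 60 N. Pads are 19 mm wide; open, the fingers measure 130 mm over their backs; the gripper's body (75 mm by 190 mm) begins 47 mm behind the grasp point.
Start: joints at [1.067, 0.342, 1.524, -0, 1.275, -0.146], TCP at [183.849, 491.777, 226.741] pointing down, gripper open.
Joint ranges: [-2.53, 2.53], [-0.77, 2.02], [0.04, 2.7], [-1, 4.14], [0.28, 2.66], [-3.11, 3.11]. Speed limits (rad/s): [2.57, 2.57, 3.14, 3.14, 3.14, 3.14].

## Interface

Orientations are given as [roll, pitch, yaw] about the fixed x, y, z axes, in that order (R = Rz(yaw) Ry(pitch) Rx(roll)).
In Python, from plant import bot gives the robot as it stands.
- The arm moves only by the tool jog_arm, never from a script. Its argument "targets" is a list of rows, each an object with "xyz": the shift along the tool's x, y, z as a fraction of full scale, a list of three; "spin": the turn about the tool's z as a fraction of full scale. In form: [{"xyz": [x, y, z], "spin": spin}, ...]. A call has exactly 10 rows; each row shifts and turns the commanded pose from where the row before left it, along the tool's axes as they then stand; what a row does not reach is not made up. Full scale, the value 1, is 80 mm for a shift and 0.1 rad for a turn. A row lasts 1/8 s, in which the tool goes at most 62.5 mm and 10.7 degrees, less where a joint would pass 70% of its speed; a pose out of reach is approached as far as the arm can. A call with a number of a shift or a turn outside -1 to 1 is refused whole. A call with a gripper value outside its range is refused whole. "gripper" is the opening in per cent of the stroke, from 0 (shut) to 100 (fully open), set as the call begins (left out, the last holds). The fingers move at their own pace and stop on an object; the grip force is fixed at half the most. Time passes only in rows, so rows that do not move let the fingers close, or fill a call up. It gives the time, the measured TCP pose, the force, the opening and the grip force at its end, in the units of the state.
- bot.get_obs(): the state, without advancing time (a new reading comes with each control period).
- bot.capture(name): name is "scene" or "top" or "wrist"; returns the picture (480x640x3 uint8, blue, green, red); there is no depth.
- bot.get_calibration(name): a dict with "vfov" (degrees; the focal length in pixels is half the picture's height over the tangent of half this angle, whatever the lens; pixels are square), "cx", "cy" (the principal point, pixels), "eye" and "rotation" of the camera in the world. Camera axes: x right, y down, z forward; pixel columns grow to the right and rows downward; lengths in mm; the calibration is good to about 2 mm. A picture is of the moment at which its call begins: read the wrist's pose just before it. get_calibration takes no time and is no camera call; for the wrist camera it gives the pose at the moment of the call.
- bot.close_job(): hands the job in; it is judged then, once.
The state is a dict: "time": time; "joint_positions": joint angles; "dq": joint speeds; "tau": joint torques, N m; "tool_pos": TCP position; "tcp_rot": TCP orientation; "contact_force": force on the tool from outside, world axes, zero at the start; "moment": the same for the moment, N m; "grip_width": finger opening in mm; "finger_force": force on a finger pad.
Only numpy, scipy, OpenCV 4.12 (cv2) and the standard library are available. Lean on these libraries where they do the work, as an engineer would, in place of code of your own. Each camera call takes 0.05 s, during which the arm holds its last target. There are 200 camera calls.

## Task

Switch on the microscope's light: press the push button on top of the light source fully down and let it come right up again. Then take the ball knob at the end of the microscope's focus lever and press it down from its rest by exactly four clicks of the ratchet, never running on to a fifth, to raise the head into focus. Finish while still holding the knob there (the head sinks back if it is let go, a colleague will lock it), and leave the other things on the bench where they are.

Things in the scene. Friction and masses are not known exactly. Their poses are not given: they have to be found in the camera images.
- light_box: LED light source, white box 150 x 110 x 75 mm fixed on the bench; origin: centre of its underside, z up; its control panel looks to its own -x. The push button stands on its top, 42 mm from the middle towards the panel
- lamp_button_top (a point): centre of the top face of the light source's push button: black round cap 28 mm across in a flat steel bezel 44 mm across; the cap's top is 22 mm above the box's top, 97 mm above the bench
- lamp_button (a joint): travel of the push button in m: 0 up, 0.006 fully down; sprung, 1.5 N to start, 5 N fully down; comes up by itself
- scope: stereo microscope fixed on the bench: white base 220 x 300 x 20 mm, steel column 390 mm high, focus block 140 to 240 mm up. Origin: column axis at bench height, z up; the head with two eyepieces hangs over its +y side (y 45 to 240 mm, x within 60 mm, up to 430 mm high); the focus lever is on its -x side and points to its -y
- lever_pivot (a point): point on the focus lever's axis, in the plane in which the ball knob swings: at x -85, y 0, z 190 mm of the microscope. The axis runs along the microscope's x; its axes are the microscope's
- ball_knob: black ball knob 26 mm across on the focus lever's 10 mm steel rod; origin: ball centre, 110 mm from lever_pivot. At rest 97 mm towards the microscope's -y from the pivot and 52 mm above it (242 mm above the bench); it swings down in an arc about the pivot, in the plane of the microscope's x = -85 mm. Can be pinched from above along the microscope's x
- focus_lever (a joint): angle (rad) by which the focus lever is pressed down: 0 at rest, stop at 1.50. The ratchet has a notch every 0.2094 rad (12 deg, 23 mm of ball travel) from rest on: clicks 1 to 5 lead to 0.209, 0.419, 0.628, 0.838, 1.047. Pressing takes 1 to 6 N at the ball, most just after a notch, falling towards the next, then jumping up. The head's weight returns it to rest when let go
- jaw_model: teaching model of a lower jaw, plaster plate 66 x 58 mm with teeth, 30 mm high, on the microscope's base under the objective; origin: centre of its underside
- mouth_mirror: steel mouth mirror lying on the bench, 165 mm long, 8 mm thick; origin: underside, about the middle
- handpiece: steel dental handpiece lying on the bench, 130 mm long, 19 mm thick; origin: underside, about the middle
- bur_block: small aluminium block 60 x 30 x 18 mm with burs standing in it (37 mm high in all); origin: centre of its underside
- tray: flat steel instrument tray 180 x 100 x 16 mm; origin: centre of its underside
- spray_bottle: clear bottle 54 mm wide, 150 mm high; origin: centre of its underside
- dappen_dish: small glass dish 48 mm wide, 30 mm high; origin: centre of its underside

How it is judged (in metres and radians):
On the way, in this order (a step that is already met when the one before it is completed fails the run):
1. the light's push button is pressed fully down, the focus lever still at rest (value of joint lamp_button above 0.0052 m and value of joint focus_lever below 0.1 rad), for 0.05 s.
2. the push button has come up again, the focus lever still at rest (value of joint lamp_button below 0.001 m and value of joint focus_lever below 0.1 rad), for 0.1 s.
3. the focus lever is held by its ball knob at the fourth click (value of joint focus_lever between 0.754 and 0.922 rad and contact force between the fingers and ball_knob above 0.4 N), for 0.5 s.
At the end, for the whole second after the job is handed in: the fingers still press on the ball knob (over 0.4 N) and keep the focus lever still in the fourth notch (0.838 rad, within 0.4 of a click: 0.754 to 0.922 rad); the push button is up (all of step 3 and velocity of joint focus_lever between -0.15 and 0.15 rad/s and value of joint lamp_button below 0.001 m); the arm keeps its last pose, push and grip.
It fails at once if the lever is pressed on towards a fifth click (beyond 4.6 clicks, 0.963 rad) (value of joint focus_lever above 0.963 rad).
It fails at once if one of the loose things on the bench is moved by more than 20 mm (distance of any of jaw_model, mouth_mirror, handpiece, bur_block, tray, spray_bottle, dappen_dish from where it was at the start of the episode above 0.02 m).
It also fails if it takes over 53 s, if anything falls off the work surface, if the arm or the gripper's body presses on something with over 40 N, if the wrist force passes 120 N, or if a joint passes its speed limit or range.

## Working session

There is one attempt and no reset: what is moved stays moved. The work goes in short steps, Python scripts to look and compute and a tool call to move; the robot and the scene stay as the last step left them, time stands still between calls to the robot, and variables do not carry over. Pictures are saved under pics/ and viewed, at most 10 in all, crops included, and the job is handed in when it is done.

Besides the shell and the picture viewer there is one more tool, called as name([rows], argument=value, ...), one row to a line, values as JSON. jog_arm: Moves the arm, as the interface text tells. Shift numbers are shares of 80 mm and turn numbers shares of 0.1 rad, none past 1 either way. Its arguments: {"type":"object","properties":{"targets":{"type":"array","items":{"type":"object","properties":{"xyz":{"type":"array","items":{"type":"number"}},"spin":{"type":"number"}}}},"gripper":{"type":"number"}},"required":["targets"]}

```bash
mkdir -p pics; ls
python3 - <<'E'
from plant import bot
import cv2
o=bot.get_obs(); print(o)
for n in("scene","top"):
    cv2.imwrite(f"pics/{n}0.png",bot.capture(n)); print(n,bot.get_calibration(n))
E
```

```text
pics
{'time': 0.0, 'joint_positions': array([ 1.06703918e+00,  3.42723564e-01,  1.52501828e+00, -1.48007916e-07,
        1.27541582e+00, -1.46009915e-01]), 'dq': array([ 0.00116714, -0.00081068,  0.00156312,  0.00032884, -0.00013441,
        0.00135354]), 'tau': array([ 2.74539962e-04, -4.31253433e+01, -2.44212574e+01,  7.18394620e-02,
        5.61128114e-02, -1.38628261e-04]), 'tool_pos': array([183.6189024 , 491.40108878, 226.04409577]), 'tcp_rot': array([-3.14004427e+00, -2.27556635e-04,  2.78384529e+00]), 'contact_force': array([ 0.0746416 ,  0.5046807 , -0.61516221]), 'moment': array([ 0.00153248, -0.03479432,  0.00943928]), 'finger_force': 0.0, 'grip_width': 91.69078698539064}
scene {'vfov': 43.91137833013816, 'cx': 321.33947309729547, 'cy': 237.26474720073438, 'eye': array([1316.20118025, -854.09546066, 1026.92203859]), 'rotation': array([-2.20870557, -0.01121557,  0.67480177])}
top {'vfov': 49.82255861814886, 'cx': 318.8636619541856, 'cy': 237.9772662347806, 'eye': array([ 502.87508768,   41.29532251, 1184.36068857]), 'rotation': array([-3.07002797,  0.01844626, -1.58512783])}
```

View pics/scene0.png

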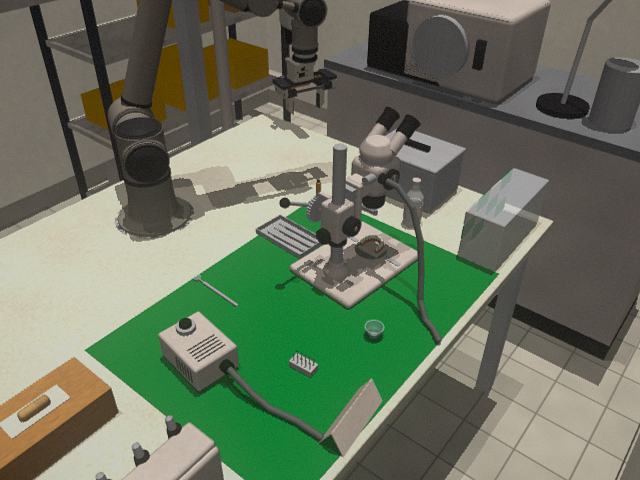

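View pics/top0.png

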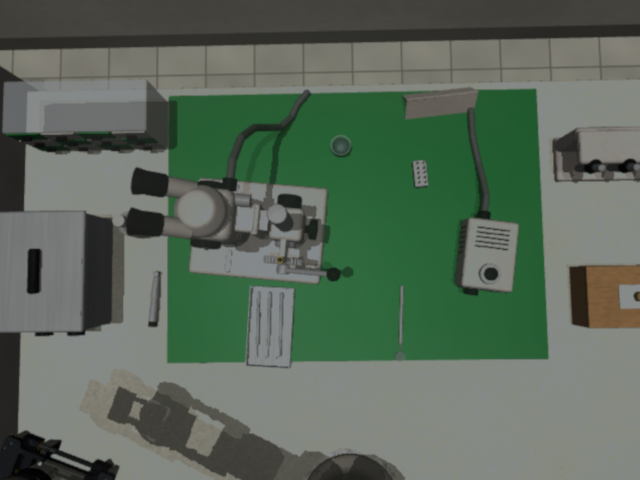

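Top view: button cap at about (489,273), ball knob (334,274), column top (278,216). Scene view: button (185,324), knob (285,203).

```bash
cat > h.py <<'E'
import numpy as np,cv2
from scipy.spatial.transform import Rotation as Ro
from plant import bot
def ray(c,px):
    f=240/np.tan(np.radians(c["vfov"]/2)); d=np.array([(px[0]-c["cx"])/f,(px[1]-c["cy"])/f,1])
    return c["eye"],Ro.from_euler("xyz",c["rotation"]).as_matrix()@d
def onz(c,px,z):
    e,d=ray(c,px); return (e+d*(z-e[2])/d[2]).round(1)
def proj(c,P):
    f=240/np.tan(np.radians(c["vfov"]/2)); p=Ro.from_euler("xyz",c["rotation"]).as_matrix().T@(np.asarray(P,float)-c["eye"])
    return (p[:2]/p[2]*f+[c["cx"],c["cy"]]).round(1)
E
python3 - <<'E'
from h import *
t,s=bot.get_calibration("top"),bot.get_calibration("scene")
print("button",onz(t,(489,273),97),onz(s,(185,324),97))
print("knob",onz(t,(334,274),242),onz(s,(285,203),242))
print("col",onz(t,(278,216),390),onz(s,(340,149),390))
print("base corners",[onz(t,p,20) for p in((201,179),(327,187),(319,283),(190,273))])
print("box",[onz(t,p,75) for p in((466,216),(518,221),(513,291),(461,286))])
a=cv2.imread("pics/top0.png");b=cv2.imread("pics/scene0.png")
r=lambda i,x,y,w,h,k:cv2.resize(i[y:y+h,x:x+w],None,fx=k,fy=k,interpolation=2)
A=np.hstack([r(a,465,250,50,50,6),r(a,255,190,100,100,3)]);B=np.hstack([r(b,160,300,50,50,6),r(b,260,150,100,100,3)])
cv2.imwrite("pics/c1.png",np.vstack([A,B]))
E
```

```text
button [ 502.3 -293.8   97. ] [ 509.6 -306.    97. ]
knob [504.6  31.1 242. ] [508.1  30.5 242. ]
col [595.1 117.9 390. ] [609.2 108.1 390. ]
base corners [array([726.1, 329.3,  20. ]), array([702.6,  41.4,  20. ]), array([485.3,  62.7,  20. ]), array([511.9, 353.8,  20. ])]
box [array([ 625.1, -256.1,   75. ]), array([ 612.5, -366.5,   75. ]), array([ 463.4, -349.8,   75. ]), array([ 475.5, -240.3,   75. ])]
```

View pics/c1.png

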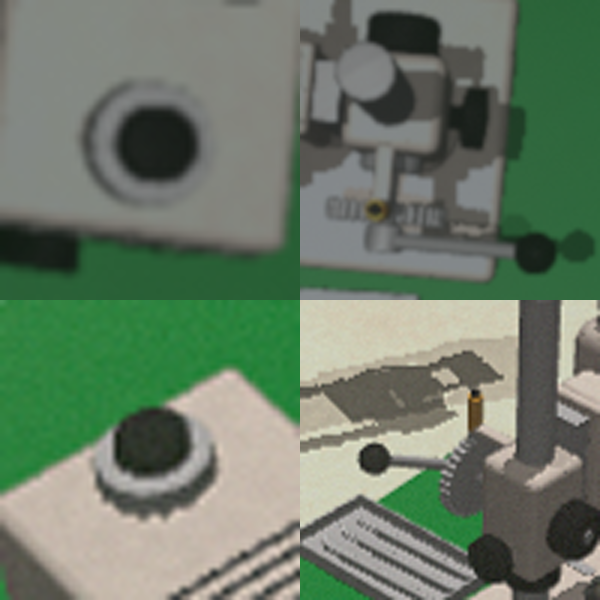

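```bash
cat >> h.py <<'E'
def plan(target,yaw=None,n=10,pose=None):
    o=bot.get_obs(); p,y0=(np.array(o["tool_pos"]),o["tcp_rot"][2]) if pose is None else pose
    target=np.array(target,float)
    yaw=y0 if yaw is None else yaw
    sp=(y0-yaw)/n; st=(target-p)/n; rows=[]
    for i in range(n):
        R=Ro.from_euler("xyz",[np.pi,0,y0-i*sp]).as_matrix()
        rows.append((np.append(R.T@st/80,sp/.1)).round(3).tolist())
    return rows
E
python3 - <<'E'
from h import *
t,s=bot.get_calibration("top"),bot.get_calibration("scene")
print("button",onz(t,(490.7,273.3),97),onz(s,(185,322.7),97))
print("knob",onz(t,(333,274),242),onz(s,(284.5,202.7),242))
def S(p,yaw=-.089,o=(599,120,0)): return np.array(o)+Ro.from_euler("z",yaw).apply(p)
for z in(150,190,230): print("focus knob?",z,onz(s,(323,235),z),onz(t,(413,0) and (313,229),z))
print(proj(t,S((0,0,390))),proj(t,S((-85,0,190))),proj(s,S((-85,0,190))))
for r in plan((370,100,226),2.784-1.0): print(r)
print()
for r in plan((502,-298,150),1.484,pose=(np.array([370,100,226]),1.784)): print(r)
E
```

```text
button [ 501.6 -297.3   97. ] [ 506.5 -303.4   97. ]
knob [504.6  32.9 242. ] [506.3  30.7 242. ]
focus knob? 150 [582.1  85.8 150. ] [595.6  70.8 150. ]
focus knob? 190 [615.6  42.9 190. ] [592.   69.7 190. ]
focus knob? 230 [6.49e+02 1.00e-01 2.30e+02] [588.4  68.6 230. ]
[276.6 213.5] [283.5 269.7] [312.6 204.8]
[-0.39, -0.377, 0.0, 1.0]
[-0.425, -0.336, 0.0, 1.0]
[-0.457, -0.292, 0.0, 1.0]
[-0.483, -0.245, 0.0, 1.0]
[-0.505, -0.195, 0.0, 1.0]
[-0.522, -0.144, 0.0, 1.0]
[-0.534, -0.091, 0.0, 1.0]
[-0.541, -0.037, 0.0, 1.0]
[-0.542, 0.017, 0.0, 1.0]
[-0.537, 0.071, 0.0, 1.0]

[-0.521, 0.056, 0.095, 0.3]
[-0.519, 0.072, 0.095, 0.3]
[-0.517, 0.087, 0.095, 0.3]
[-0.514, 0.103, 0.095, 0.3]
[-0.511, 0.118, 0.095, 0.3]
[-0.507, 0.133, 0.095, 0.3]
[-0.503, 0.148, 0.095, 0.3]
[-0.498, 0.163, 0.095, 0.3]
[-0.493, 0.178, 0.095, 0.3]
[-0.487, 0.193, 0.095, 0.3]
```

jog_arm([
  {"xyz":[-0.39,-0.377,0],"spin":1},
  {"xyz":[-0.425,-0.336,0],"spin":1},
  {"xyz":[-0.457,-0.292,0],"spin":1},
  {"xyz":[-0.483,-0.245,0],"spin":1},
  {"xyz":[-0.505,-0.195,0],"spin":1},
  {"xyz":[-0.522,-0.144,0],"spin":1},
  {"xyz":[-0.534,-0.091,0],"spin":1},
  {"xyz":[-0.541,-0.037,0],"spin":1},
  {"xyz":[-0.542,0.017,0],"spin":1},
  {"xyz":[-0.537,0.071,0],"spin":1},
], gripper=0)

```text
time: 1.35
tool_pos: [370.4, 99.0, 226.6]
tcp_rot: [-3.141, -0.0, 1.78]
contact_force: [0.9, -0.6, 0.3]
grip_width: 0.8
finger_force: 0.0
```

jog_arm([
  {"xyz":[-0.52,0.056,0.095],"spin":0.3},
  {"xyz":[-0.52,0.072,0.095],"spin":0.3},
  {"xyz":[-0.517,0.087,0.095],"spin":0.3},
  {"xyz":[-0.514,0.103,0.095],"spin":0.3},
  {"xyz":[-0.51,0.118,0.095],"spin":0.3},
  {"xyz":[-0.507,0.133,0.095],"spin":0.3},
  {"xyz":[-0.503,0.148,0.095],"spin":0.3},
  {"xyz":[-0.498,0.163,0.095],"spin":0.3},
  {"xyz":[-0.493,0.178,0.095],"spin":0.3},
  {"xyz":[-0.487,0.193,0.095],"spin":0.3},
])

```text
time: 2.6
tool_pos: [502.1, -298.8, 150.0]
tcp_rot: [-3.141, -0.001, 1.483]
contact_force: [0.7, 1.7, 0.1]
grip_width: 0.4
finger_force: 0.0
```

Run:
```python
from h import *
c=bot.get_calibration("wrist"); cv2.imwrite("pics/w1.png",bot.capture("wrist")); o=bot.get_obs()
print(o["time"],o["tool_pos"],o["tcp_rot"],o["contact_force"],c,proj(c,(502,-298,97)))
```

```text
2.65 [ 502.94160446 -303.49685062  148.8248795 ] [3.14112944e+00 2.05546627e-03 1.47925971e+00] [-0.01085767 -3.91245483 -0.87033105] {'vfov': 58.648834991952604, 'cx': 319.6406552056046, 'cy': 241.82011312697347, 'eye': array([ 509.21629045, -218.2655442 ,  308.82660508]), 'rotation': array([ 2.83908308e+00,  1.44257631e-03, -8.87698289e-02])} [320. 267.]
```

View pics/w1.png

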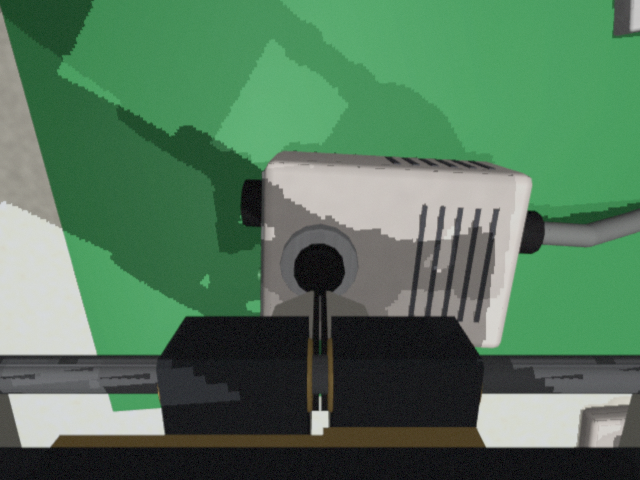

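The wrist view shows the cap at (320,268), where my estimate projects (320,267), so the button is under the tool. Pressing.

jog_arm([
  {"xyz":[0,0,0.1],"spin":0},
  {"xyz":[0,0,0.1],"spin":0},
  {"xyz":[0,0,0.1],"spin":0},
  {"xyz":[0,0,0.1],"spin":0},
  {"xyz":[0,0,0.1],"spin":0},
  {"xyz":[0,0,0.1],"spin":0},
  {"xyz":[0,0,0.04],"spin":0},
  {"xyz":[0,0,0.04],"spin":0},
  {"xyz":[0,0,0.04],"spin":0},
  {"xyz":[0,0,0],"spin":0},
])

```text
time: 3.9
tool_pos: [502.1, -297.6, 93.3]
tcp_rot: [3.141, 0.0, 1.484]
contact_force: [-1.9, 1.3, 3.6]
grip_width: 0.4
finger_force: 1.8
```

jog_arm([
  {"xyz":[0,0,0.02],"spin":0},
  {"xyz":[0,0,0.02],"spin":0},
  {"xyz":[0,0,0.01],"spin":0},
  {"xyz":[0,0,0.01],"spin":0},
  {"xyz":[0,0,0],"spin":0},
  {"xyz":[0,0,0],"spin":0},
  {"xyz":[0,0,0],"spin":0},
  {"xyz":[0,0,0],"spin":0},
  {"xyz":[0,0,0],"spin":0},
  {"xyz":[0,0,0],"spin":0},
])

```text
time: 5.15
tool_pos: [502.2, -297.7, 91.0]
tcp_rot: [3.14, 0.001, 1.484]
contact_force: [-7.0, 4.4, 21.0]
grip_width: 0.3
finger_force: 10.5
```

jog_arm([
  {"xyz":[0,0,-0.3],"spin":0},
  {"xyz":[0,0,-0.3],"spin":0},
  {"xyz":[0,0,-0.3],"spin":0},
  {"xyz":[0.585,-0.044,-0.25],"spin":0},
  {"xyz":[0.585,-0.044,-0.25],"spin":0},
  {"xyz":[0.585,-0.044,-0.25],"spin":0},
  {"xyz":[0.585,-0.044,-0.25],"spin":0},
  {"xyz":[0.585,-0.044,-0.25],"spin":0},
  {"xyz":[0.585,-0.044,-0.25],"spin":0},
  {"xyz":[0.585,-0.044,-0.25],"spin":0},
])

```text
time: 6.4
tool_pos: [506.0, 32.4, 300.8]
tcp_rot: [3.141, -0.0, 1.484]
contact_force: [0.6, 0.1, 0.7]
grip_width: 0.2
finger_force: 0.0
```

jog_arm([
  {"xyz":[0,0,0],"spin":0},
  {"xyz":[0,0,0],"spin":0},
  {"xyz":[0,0,0],"spin":0},
  {"xyz":[0,0,0],"spin":0},
  {"xyz":[0,0,0],"spin":0},
  {"xyz":[0,0,0],"spin":0},
  {"xyz":[0,0,0],"spin":0},
  {"xyz":[0,0,0],"spin":0},
  {"xyz":[0,0,0],"spin":0},
  {"xyz":[0,0,0],"spin":0},
], gripper=65)

```text
time: 7.65
tool_pos: [505.9, 30.9, 300.3]
tcp_rot: [3.141, -0.0, 1.484]
contact_force: [-0.1, 0.1, -0.8]
grip_width: 59.7
finger_force: 0.0
```

Run:
```python
from h import *
c=bot.get_calibration("wrist"); cv2.imwrite("pics/w2.png",bot.capture("wrist")); o=bot.get_obs()
print(o["time"],o["tool_pos"],o["tcp_rot"],o["joint_positions"],c["eye"],proj(c,(505.5,32,242)))
```

```text
7.7 [505.94175287  30.90108901 300.31613238] [ 3.14154917e+00 -7.28047006e-05  1.48382702e+00] [-9.03469734e-02  2.60303455e-01  1.43599512e+00  7.35298859e-05
  1.44525084e+00 -3.38687332e-03] [512.81826577 111.57835661 459.14712434] [319.3 263. ]
```

View pics/w2.png

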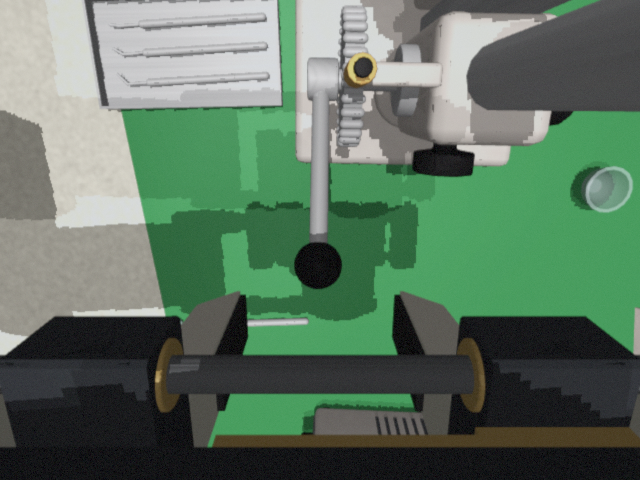

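The wrist view shows the ball at (318,265) (predicted (319,263)), with the rod running straight up the picture, so the pose and yaw are right. I'll descend and grip.

jog_arm([
  {"xyz":[0,0,0.1],"spin":0},
  {"xyz":[0,0,0.1],"spin":0},
  {"xyz":[0,0,0.1],"spin":0},
  {"xyz":[0,0,0.1],"spin":0},
  {"xyz":[0,0,0.1],"spin":0},
  {"xyz":[0,0,0.1],"spin":0},
  {"xyz":[0,0,0.1],"spin":0},
  {"xyz":[0,0,0.1],"spin":0},
  {"xyz":[0,0,0.1],"spin":0},
  {"xyz":[0,0,0.05],"spin":0},
])

```text
time: 8.95
tool_pos: [505.8, 30.9, 223.7]
tcp_rot: [-3.141, -0.0, 1.484]
contact_force: [0.6, -0.2, 0.1]
grip_width: 59.4
finger_force: 0.0
```

jog_arm([
  {"xyz":[0,0,0],"spin":0},
  {"xyz":[0,0,0],"spin":0},
  {"xyz":[0,0,0],"spin":0},
  {"xyz":[0,0,0],"spin":0},
  {"xyz":[0,0,0],"spin":0},
  {"xyz":[0,0,0],"spin":0},
  {"xyz":[0,0,0],"spin":0},
  {"xyz":[0,0,0],"spin":0},
  {"xyz":[0,0,0],"spin":0},
  {"xyz":[0,0,0],"spin":0},
], gripper=0)

```text
time: 10.2
tool_pos: [505.0, 31.0, 224.4]
tcp_rot: [-3.14, 0.0, 1.484]
contact_force: [-5.4, 0.4, 4.1]
grip_width: 24.4
finger_force: 30.0
```

jog_arm([
  {"xyz":[-0.03,0,0.065],"spin":0},
  {"xyz":[-0.03,0,0.065],"spin":0},
  {"xyz":[-0.024,0,0.068],"spin":0},
  {"xyz":[-0.024,0,0.068],"spin":0},
  {"xyz":[-0.017,0,0.07],"spin":0},
  {"xyz":[-0.017,0,0.07],"spin":0},
  {"xyz":[-0.009,0,0.072],"spin":0},
  {"xyz":[-0.009,0,0.072],"spin":0},
  {"xyz":[0,0,0],"spin":0},
  {"xyz":[0,0,0],"spin":0},
])

```text
time: 11.45
tool_pos: [503.6, 18.2, 180.1]
tcp_rot: [-3.139, 0.0, 1.484]
contact_force: [-6.2, 0.1, 2.8]
grip_width: 24.1
finger_force: 30.0
```

Run:
```python
from h import *
o=bot.get_obs(); print(o["tool_pos"],o["contact_force"],o["grip_width"])
cv2.imwrite("pics/s2.png",cv2.resize(bot.capture("scene")[130:280,220:420],None,fx=4,fy=4,interpolation=2))
```

```text
[503.59046648  18.15632505 180.10592999] [-6.21871038  0.09498321  2.78966351] 24.076467251463026
```

View pics/s2.png

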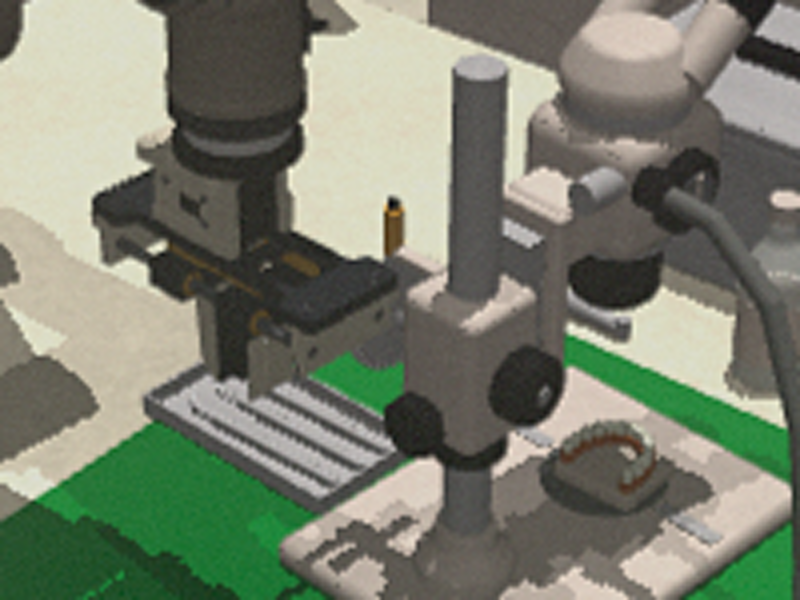

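jog_arm([
  {"xyz":[-0.002,0,0.07],"spin":0},
  {"xyz":[-0.002,0,0.07],"spin":0},
  {"xyz":[0.005,0,0.07],"spin":0},
  {"xyz":[0.005,0,0.07],"spin":0},
  {"xyz":[0.014,0,0.07],"spin":0},
  {"xyz":[0.014,0,0.07],"spin":0},
  {"xyz":[0.02,0,0.07],"spin":0},
  {"xyz":[0.02,0,0.07],"spin":0},
  {"xyz":[0,0,0],"spin":0},
  {"xyz":[0,0,0],"spin":0},
])

```text
time: 12.75
tool_pos: [504.1, 23.7, 135.2]
tcp_rot: [-3.139, 0.001, 1.484]
contact_force: [-6.3, -2.2, 2.3]
grip_width: 24.2
finger_force: 30.0
```

jog_arm([
  {"xyz":[0,0,0],"spin":0},
  {"xyz":[0,0,0],"spin":0},
  {"xyz":[0,0,0],"spin":0},
  {"xyz":[0,0,0],"spin":0},
  {"xyz":[0,0,0],"spin":0},
  {"xyz":[0,0,0],"spin":0},
  {"xyz":[0,0,0],"spin":0},
  {"xyz":[0,0,0],"spin":0},
  {"xyz":[0,0,0],"spin":0},
  {"xyz":[0,0,0],"spin":0},
])

```text
time: 14.0
tool_pos: [504.1, 23.7, 135.3]
tcp_rot: [-3.139, 0.001, 1.484]
contact_force: [-6.5, -1.6, 1.9]
grip_width: 24.1
finger_force: 30.0
```

Run:
```python
from h import *
o=bot.get_obs(); print(o["time"],o["tool_pos"],o["contact_force"],o["grip_width"],o["dq"])
a=bot.capture("wrist");b=bot.capture("scene")[60:300,220:420]
cv2.imwrite("pics/f.png",np.hstack([cv2.resize(a,(480,360)),cv2.resize(b,(300,360))]))
```

```text
14.0 [504.1378965   23.70195706 135.3220887 ] [-6.54188983 -1.59566658  1.88822254] 24.08631541511983 [-5.22917167e-05  4.86408624e-04 -1.41675594e-03  7.33330350e-04
 -1.99437593e-04  8.16774735e-04]
```

View pics/f.png

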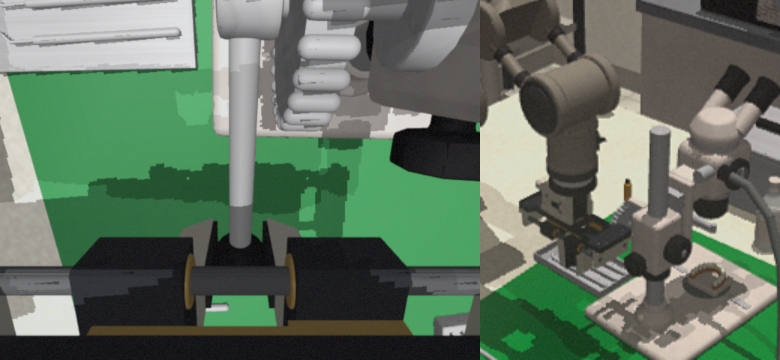

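The wrist view shows the ball still between the pads at about (320,325) full scale, with the rod running from it to the pivot. I'll check the angle by projecting the ball and rod at different lever angles.

Run:
```python
from h import *
c=bot.get_calibration("wrist"); 
P=np.array([514.1,127.7,190]); ya=np.array([.0867,.996,0])
for th in(.628,.754,.838,.922):
    e=.492-th; b=P-ya*110*np.cos(e)+[0,0,110*np.sin(e)]; u=(P-b)/110
    print(th,b.round(1),"ball",proj(c,b),"rod/ball junction top",proj(c,b+13*u+[0,0,4]), "pivot",proj(c,P))
a=cv2.imread("pics/f.png")[180:300,150:330]
cv2.imwrite("pics/f2.png",cv2.resize(a,None,fx=4,fy=4,interpolation=2))
```

```text
0.628 [504.7  19.2 175.1] ball [322.9 383.2] rod/ball junction top [323.1 358.6] pivot [324.   -5.7]
0.754 [504.9  21.9 161.5] ball [322.8 353. ] rod/ball junction top [322.9 331.8] pivot [324.   -5.7]
0.838 [505.1  24.6 152.7] ball [322.7 333.5] rod/ball junction top [322.9 314.2] pivot [324.   -5.7]
0.922 [505.4  28.1 144.1] ball [322.7 314.4] rod/ball junction top [322.8 296.8] pivot [324.   -5.7]
```

View pics/f2.png

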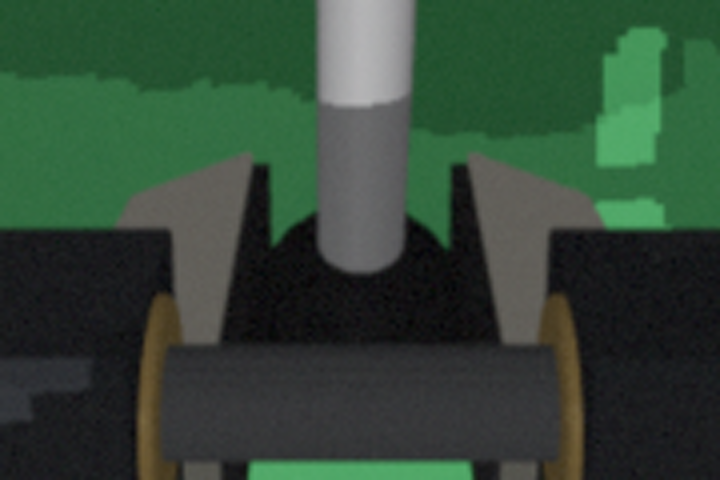

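jog_arm([
  {"xyz":[0.006,0,0.018],"spin":0},
  {"xyz":[0.006,0,0.018],"spin":0},
  {"xyz":[0,0,0],"spin":0},
  {"xyz":[0,0,0],"spin":0},
  {"xyz":[0,0,0],"spin":0},
  {"xyz":[0,0,0],"spin":0},
  {"xyz":[0,0,0],"spin":0},
  {"xyz":[0,0,0],"spin":0},
  {"xyz":[0,0,0],"spin":0},
  {"xyz":[0,0,0],"spin":0},
])

```text
time: 15.35
tool_pos: [504.2, 24.7, 132.4]
tcp_rot: [-3.139, 0.001, 1.484]
contact_force: [-5.9, -3.1, 1.9]
grip_width: 24.1
finger_force: 30.0
```

Run:
```python
from h import *
c=bot.get_calibration("wrist"); o=bot.get_obs(); print(o["tool_pos"],o["contact_force"])
a=bot.capture("wrist"); cv2.imwrite("pics/g.png",a)
print(a[300:350,316:324].mean((1,2)).astype(int))
P=np.array([514.1,127.7,190]); ya=np.array([.0867,.996,0])
for th in(.7,.754,.796,.838,.88,.922):
    e=.492-th; u=ya*np.cos(e)-np.array([0,0,np.sin(e)]); n=ya*np.sin(e)+np.array([0,0,np.cos(e)])
    b=P-110*u; print(th,b.round(1),proj(c,b),"junction",proj(c,b+12*u+5*n),"pivot-side rod",proj(c,P))
w=c
cv2.imwrite("pics/g2.png",cv2.resize(a[280:400,230:410],None,fx=4,fy=4,interpolation=2))
```

```text
[504.24339865  24.66818924 132.37422066] [-5.87451927 -3.11389348  1.87440255]
[103 104 103 103 103 102 103 103 104 102 103 104 103 103 103 103 104 104
 103 103 103 103 104 103 102 103 104 102 103 102 101  80  46  21  16  17
  19  19  20  21  19  19  19  22  23  23  24  22  20  23]
0.7 [504.8  20.5 167.3] [322.9 373.4] junction [323.  357.8] pivot-side rod [324.   -3.9]
0.754 [504.9  21.9 161.5] [322.8 360.1] junction [322.9 346.2] pivot-side rod [324.   -3.9]
0.796 [505.   23.2 157.1] [322.8 350. ] junction [322.9 337.2] pivot-side rod [324.   -3.9]
0.838 [505.1  24.6 152.7] [322.7 340. ] junction [322.9 328.3] pivot-side rod [324.   -3.9]
0.88 [505.3  26.3 148.4] [322.7 330.1] junction [322.8 319.5] pivot-side rod [324.   -3.9]
0.922 [505.4  28.1 144.1] [322.7 320.3] junction [322.8 310.7] pivot-side rod [324.   -3.9]
```

View pics/g2.png

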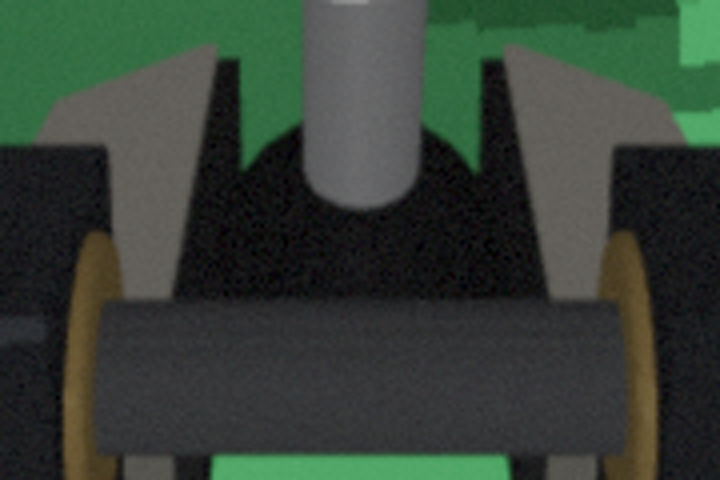

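The rod meets the ball at row 331.5, which gives about 0.82 rad. That is well inside the fourth notch, steady and still gripped.

```bash
python3 -c "
from plant import bot
print(bot.close_job())"
```

```text
the job is handed in; nothing more can be done
None
```

I pressed the light button fully down and let it come up again. The job is handed in with the gripper still holding the ball knob at the fourth click: the lever is at about 0.82 rad by camera estimate (notch 0.838 rad), and no verdict came back.

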